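# Slow the mixer, hang the lipped bin on the louvre and put the mixed vial in it

### The job

The control vial has been mixed. First turn the mixer's speed knob back so that its pointer stands at the single long mark of the scale; then hang the empty grey parts bin by its rear lip on the top louvre of the small panel stand, under the stand's shelf, with the whole lip on the louvre, near its middle, and let go of it; last, take the vial that lies on the mixer's rollers and lay it in the hanging bin. Leave the stapler, the rubber stamp and the timer where they are.

Things in the scene. Friction and masses are not known exactly. Their poses are not given: they have to be found in the camera images.
- roller_mixer_speed_knob (a joint): angle (rad) of the knob on the mixer's control box; grows clockwise seen from above, 0 to 4.71. Seven marks every 0.785 from 0 on; the third, at 1.571, is the long mark. The knob starts 0.75 to 1.4 past it, so turn it anticlockwise. It turns easily (0.02 N m) and stays where it is left
- knob_grip (a point): centre of the knob's upright grip bar: 30 mm long (x; pointer line on the +x half), 10 mm thick (y), 20 mm high (10 mm above and below this point); the knob turns about z (up) through this point. Under the bar a round skirt 31 mm across; the rigid flat top of the control box is 20.5 mm below this point
- bin_mid (a point): centre of the grey parts bin, 25 mm above its underside. 110 mm long (x), 60 mm wide outside (y), side walls 50 mm high, 3 mm thick, open on top, 0.1 to 0.2 kg, standing on the desk. The front (-x) is only 32 mm high, the side walls slant down to it over the last 25 mm. Take it across the side walls (60 mm). Rear wall (+x, outer face 55 mm from here) 58 mm high, with the hanging lip
- lip_tip (a point): middle of the lower edge of the bin's hanging lip, 66.5 mm behind bin_mid (bin x) and 18 mm above it; axes as the bin. The lip: a 3 mm flange at the top of the rear wall (its underside 55 mm above the bin's underside, 56 mm wide), going back 13 mm and ending in a 3 mm blade that hangs down 12 mm: a slot 10 mm wide, 12 mm deep, open downward
- bin: the same bin: origin at the centre of its underside, z up, +x towards the lip; inside 104 x 54 mm, floor 3 mm thick
- louvre_top (a point): middle of the upper edge of the panel stand's top louvre. x is level and points into the panel, y along the louvre (110 mm), z up. Upturned strip, 3 mm thick at the edge (1.5 mm each way in x), upright at the back, its front sloping out to x = -6.5 mm 14 mm lower. Behind it a pocket 14 mm wide and deep, then the panel's face at x = +15.5 mm. With the bin hung, bin_mid is at x = -63.5, z = -30 mm
- vial_mid (a point): centre of the body of a brown glass vial lying on its side in the trough between the mixer's two front rollers: a cylinder 26 mm across and 49 mm long, with a cap 11 mm longer at the +z end; z is its long axis, level. 0.04 to 0.09 kg. Grasp across the 26 mm; the rollers' tops are 5 mm below this point
- stapler: black desk stapler, 124 mm long, 41 mm high, origin on the desk under its centre; a bystander
- rubber_stamp: wooden rubber stamp, 46 x 52 x 68 mm, standing; origin on the desk under its centre; a bystander
- timer: flat white bench timer, 65 x 65 x 20 mm, origin on the desk under its centre; a bystander
- panel: the fixed panel stand, 130 mm wide: origin on the desk below the panel's front face, axes as louvre_top, which lies at x = -15.5, z = 174 mm; two equal louvres 42 and 84 mm below it. A shelf covers the top: underside at z = 300 mm, front edge at x = -75 mm; so the hand must come in under it leaning back to the free front (-x), 25 degrees or more from vertical

How it is judged (in metres and radians):
On the way, in this order (a step that is already met when the one before it is completed fails the run):
1. the knob's pointer stands at the long mark (within 0.17 rad) and the fingers are off the knob (value of joint roller_mixer_speed_knob between 1.4 and 1.74 rad and contact force between the fingers and roller_mixer below 0.2 N), for 0.2 s.
2. the bin hangs level by its lip on the top louvre, let go (x of lip_tip in the frame of louvre_top between 0.0015 and 0.015 m and z of lip_tip in the frame of louvre_top between -0.018 and -0.007 m and y of lip_tip in the frame of louvre_top between -0.027 and 0.027 m and angle between bin's own z axis and vertical below 0.15 rad and contact force between the fingers and bin below 0.2 N), for 0.3 s.
At the end, for the whole second after the job is handed in: The knob reads 1.57 within 0.17 rad; the bin hangs at rest on the top louvre, its lip 7 mm or more down behind the edge, within 27 mm of the louvre's middle, level within 0.15 rad; the vial's middle is in the bin, at most 35 mm above its underside (value of joint roller_mixer_speed_knob between 1.4 and 1.74 rad and x of lip_tip in the frame of louvre_top between 0.0015 and 0.015 m and z of lip_tip in the frame of louvre_top between -0.018 and -0.007 m and y of lip_tip in the frame of louvre_top between -0.027 and 0.027 m and angle between bin's own z axis and vertical below 0.15 rad and x of vial_mid in the frame of bin between -0.05 and 0.05 m and y of vial_mid in the frame of bin between -0.025 and 0.025 m and z of vial_mid in the frame of bin between 0.005 and 0.035 m and linear speed of bin below 0.02 m/s); the robot touches nothing.
It fails at once if the stapler, the stamp or the timer is pushed more than 30 mm (distance of any of stapler, rubber_stamp, timer from where it was at the start of the episode above 0.03 m).
It also fails if it takes over 72 s, if anything falls off the work surface, if the arm or the gripper's body presses on something with over 40 N, if the wrist force passes 120 N, or if a joint passes its speed limit or range.

### The arm

A 7-joint arm with a two-finger parallel gripper is mounted at the origin on a cart in front of the work surface, level with it; the furniture and walls round the work are solid. World frame = base frame: x ahead of the robot, y to its left, z up, the work surface at z = 0. Lengths are in mm, angles in rad, forces in N, time in s.
With the tool pointing down it reaches from about 425 to 875 mm from the base axis. Payload 8.4 kg.
Tool frame: the origin (TCP) lies at the very end of the fingers, on their centre line; the grasp point (between the pads) lies behind it (r.grip_point_offset is the z of the grasp point in the tool frame, in mm); z points along the fingers, y is the direction in which the jaws open and shut (so a half turn about z gives the same grasp; the last joint's range is limited). The gripper opens to 87 mm and grips with 3 to 60 N. Pads are 19 mm wide; open, the fingers measure 117 mm over their backs; the gripper's body (75 mm by 190 mm) begins 51 mm behind the grasp point.
Start: joints at [1.012, 0.333, 0.04, 1.465, -0.013, 1.343, -0.059], TCP at [288.424, -582.472, 201.146] pointing down, gripper open.
Joint ranges: [-2.58, 2.58], [-0.38, 2.09], [-1.3, 1.39], [0.25, 2.4], [-1.5, 4.64], [0.08, 2.09], [-2.65, 2.65]. Speed limits (rad/s): [2.22, 2.22, 2.79, 2.79, 3.14, 3.14, 3.14].

### API

Orientations are given as a unit quaternion [x, y, z, w].
In Python, from station import r gives the robot as it stands. The module is installed in compiled form; this text tells all that it offers.
- The arm moves only by the tool jog_arm, never from a script. Its argument "targets" is a list that holds one entry, the list of rows, each a list of 5 numbers: the gripper's target within -1 to 1 (fully open at 1, half-way at 0, shut at -1), then the shift along the tool's x, y, z as a fraction of full scale, then the turn about the tool's z as a fraction of full scale. In form: [[[hand, x, y, z, turn], ...]]. A call has 1 to 20 rows; each row is the pose to reach, as a shift and turn from the pose commanded when the call began, along the tool's axes at that moment; what a row does not reach only later rows make up. Full scale, the value 1, is 0.3 m for a shift and 30 degrees for a turn. A row lasts 1/8 s, in which the tool goes at most 62.5 mm and 10.7 degrees, less where a joint would pass 70% of its speed; a pose out of reach is approached as far as the arm can. A call with a number of a shift or a turn outside -1 to 1 is refused whole. A call with a gripper value outside its range is refused whole. The fingers move at their own pace and stop on an object; the grip force is fixed at half the most. Time passes only in rows, so rows that repeat a pose let the fingers close. It gives the time, the measured TCP pose, the force and the opening at its end, in the units of the state.
- r.observe(): the state, without advancing time (a new reading comes with each control period).
- r.grab_frame(name): name is "side" or "top"; returns (picture, depth): 480x640x3 uint8, red, green, blue; 480x640 float32, mm along the optical axis (not along the pixel's ray), 0 where there is no reading.
- r.camera_info(name): a dict with "fovy" (degrees; the focal length in pixels is half the picture's height over the tangent of half this angle, whatever the lens; pixels are square), "cx", "cy" (the principal point, pixels), "cam_to_world" (4x4, takes a point from camera to world coordinates). Camera axes: x right, y up, looking along -z (the intrinsics and any distortion apply to the point x, -y, -z); pixel columns grow to the right and rows downward; lengths in mm; the calibration is good to about 2 mm. A picture is of the moment at which its call begins. camera_info takes no time and is no camera call.
- r.finish_job(): hands the job in, once; it reports no verdict.
The state is a dict: "time": time; "joints": joint angles; "qd": joint speeds; "tau": joint torques, N m; "position": TCP position; "ee_rot": TCP orientation; "contact_force": force on the tool from outside, world axes, zero at the start; "wrist_torque": the same for the moment, N m; "grip_width": finger opening in mm.
Only numpy, scipy, OpenCV 4.12 (cv2) and the standard library are available. Lean on these libraries where they do the work, as an engineer would, in place of code of your own. Each camera call takes 0.05 s, during which the arm holds its last target. There are 200 camera calls.

## Working session

There is one attempt and no reset: what is moved stays moved. The work goes in short steps, Python scripts to look and compute and a tool call to move; the robot and the scene stay as the last step left them, time stands still between calls to the robot, and variables do not carry over. Pictures are saved under pics/ and viewed, about 8 in all and at most 12, crops included, and the job is handed in when it is done.

Besides the shell and the picture viewer there is one more tool, called in YAML: its name, and indented under it one key for each argument. jog_arm: Moves the arm, as the interface text tells. Shift numbers are shares of 0.3 m and turn numbers shares of 30 degrees, none past 1 either way. Its arguments: {"type":"object","properties":{"targets":{"type":"array"}},"required":["targets"]}

```bash
mkdir -p pics; ls
python3 - <<'E'
from station import r
import cv2,numpy as np
print(r.observe(), r.grip_point_offset)
for n in("side","top"):
    p,d=r.grab_frame(n); i=r.camera_info(n)
    print(n,i); cv2.imwrite(f"pics/{n}0.png",p[:,:,::-1]); np.save(f"pics/{n}0.npy",d)
E
```

```text
pics
{'time': 0.0, 'joints': array([ 1.01181008,  0.33393333,  0.03987115,  1.4662849 , -0.01338184,
        1.34327785, -0.05850649]), 'qd': array([-1.11684536e-03, -1.50489631e-04, -7.41684748e-04,  1.21020191e-03,
        6.26247583e-05, -5.56833362e-04, -6.58162960e-04]), 'tau': array([-2.40453692e-04, -6.56355572e+01,  1.33542158e+00, -4.03804028e+01,
       -5.98005555e-02,  4.46725369e-02,  1.99172464e-04]), 'position': array([ 288.18440188, -582.06049169,  200.23809771]), 'ee_rot': array([ 9.73692397e-01,  2.27864974e-01, -2.48735072e-04, -7.80175229e-04]), 'contact_force': array([ 0.4543733 , -0.24728772,  0.28575234]), 'wrist_torque': array([-0.00365934, -0.00148871, -0.01429509]), 'grip_width': 87.09575966788378} -18.700000000000003
side {'fovy': 43.66466939044563, 'cx': 320.7425378755833, 'cy': 237.93710675056508, 'cam_to_world': array([[ 9.40587195e-01,  1.47091868e-01, -3.06038742e-01,
         7.22549705e+01],
       [-3.38854798e-01,  3.48881012e-01, -8.73761675e-01,
        -1.38139170e+03],
       [-2.17521310e-02,  9.25551739e-01,  3.77995798e-01,
         6.77611220e+02],
       [ 0.00000000e+00,  0.00000000e+00,  0.00000000e+00,
         1.00000000e+00]])}
top {'fovy': 53.48871744704535, 'cx': 312.88409007312464, 'cy': 246.13014960361693, 'cam_to_world': array([[ 7.26564445e-02,  9.77100119e-01, -1.99990998e-01,
         3.01769489e+02],
       [-9.97342773e-01,  7.01076344e-02, -1.98069009e-02,
        -1.09723691e+02],
       [-5.33242947e-03,  2.00898675e-01,  9.79597513e-01,
         1.18685866e+03],
       [ 0.00000000e+00,  0.00000000e+00,  0.00000000e+00,
         1.00000000e+00]])}
```

View pics/top0.png

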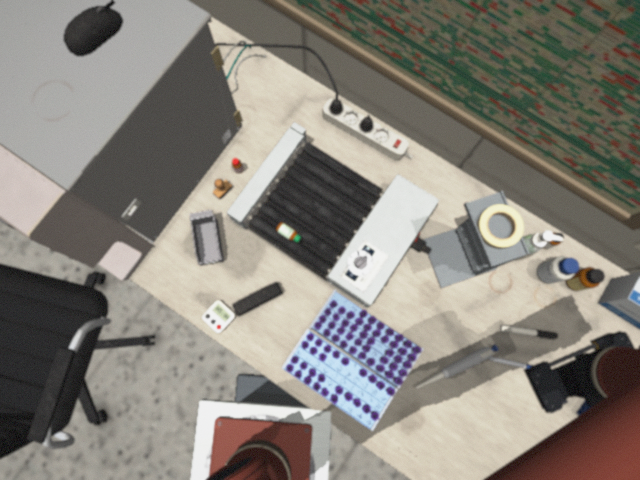

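View pics/side0.png

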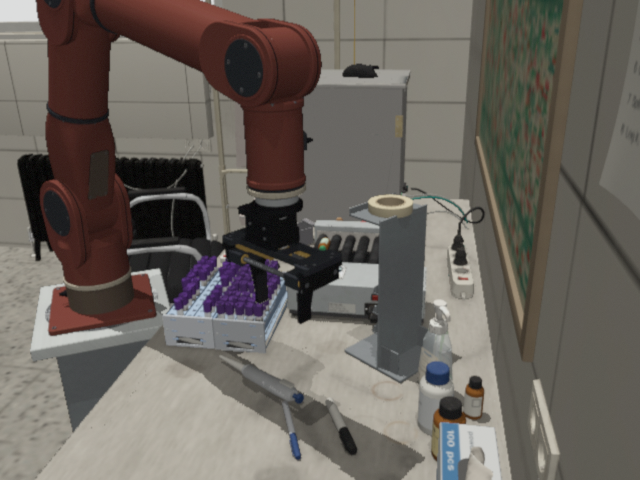

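The top view shows the bin at about (208,238), the mixer at (320,220) with its knob at (362,260), the vial at (288,232) and the panel stand at (490,235). In the side view the stand is at about (395,290). I'll enlarge the crops next.

```bash
cat > h.py <<'E'
from station import r
import cv2,numpy as np
def world(n,uv,d,i=None):
    i=i or r.camera_info(n); f=240/np.tan(np.radians(i['fovy']/2))
    uv=np.atleast_2d(np.asarray(uv,float)); d=np.broadcast_to(d,len(uv))
    pc=np.stack([(uv[:,0]-i['cx'])/f*d,-(uv[:,1]-i['cy'])/f*d,-d,np.ones(len(uv))])
    return (i['cam_to_world']@pc)[:3].T
def cloud(n,d):
    v,u=np.mgrid[0:480,0:640]
    return world(n,np.stack([u.ravel(),v.ravel()],1),d.ravel()).reshape(480,640,3)
def plane(n,uv,z):   # pixel -> world at height z
    i=r.camera_info(n); c=i['cam_to_world'][:3,3]; p=world(n,uv,1000.,i)
    return c+(p-c)*((z-c[2])/(p[:,2:]-c[2]))
E
python3 - <<'E'
import cv2,numpy as np
p=cv2.imread('pics/top0.png')
def c(x,y,w,h,k): return cv2.resize(p[y:y+h,x:x+w],None,fx=k,fy=k,interpolation=cv2.INTER_CUBIC)
a=c(180,200,60,75,5);b=c(270,215,40,40,5);k=c(335,235,55,45,6);s=c(420,185,120,110,5)
cv2.imwrite('pics/stand.png',s)
W=np.zeros((600,800,3),np.uint8)
W[:375,:300]=a; W[380:580,:200]=b; W[:270,310:640]=k
W[280:500,310:570]=c(185,285,130,110,2)[:220,:260]
cv2.imwrite('pics/c1.png',W)
from h import *
P=cloud('top',np.load('pics/top0.npy'))
for uv in [(208,258),(208,270),(208,238),(208,214),(288,232),(362,260),(380,270),(500,225),(500,200),(440,265),(476,235),(470,250),(480,262),(220,185),(218,315),(258,298)]:
    print(uv,P[uv[1],uv[0]].round(1))
E
```

```text
(208, 258) [494.1 176.7   2. ]
(208, 270) [464.2 174.1  -2.1]
(208, 238) [545.9 183.    0.9]
(208, 214) [595.  176.7  54.9]
(288, 232) [557.5 -25.7  81.4]
(362, 260) [ 495.  -201.5  122.9]
(380, 270) [ 480.2 -247.2   91.1]
(500, 225) [ 547.3 -442.8  308.5]
(500, 200) [ 598.4 -445.   303.7]
(440, 265) [ 517.3 -407.     6.8]
(476, 235) [ 524.6 -397.8  308. ]
(470, 250) [ 541.9 -454.1   94.1]
(480, 262) [ 508.2 -465.6  129.3]
(220, 185) [668.  153.   65.8]
(218, 315) [353.2 132.8  14.2]
(258, 298) [399.5  36.   39.4]
```

View pics/c1.png

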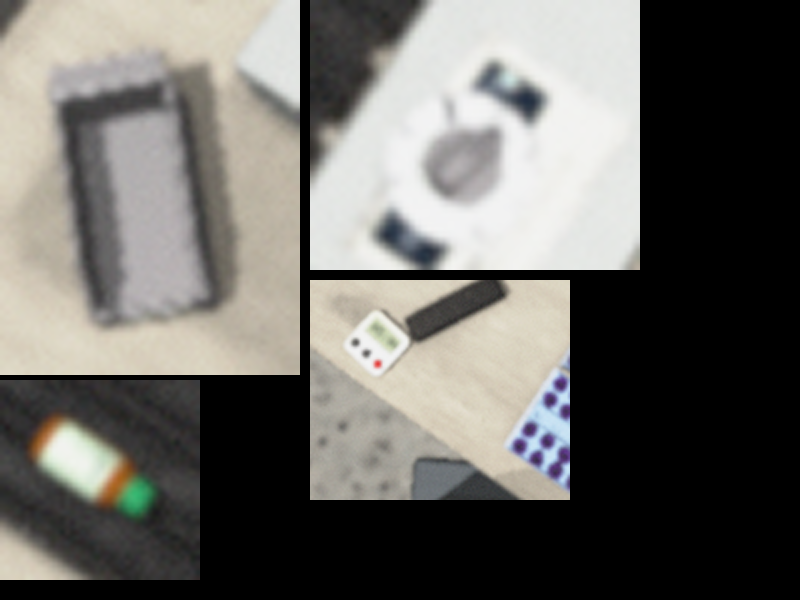

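View pics/stand.png

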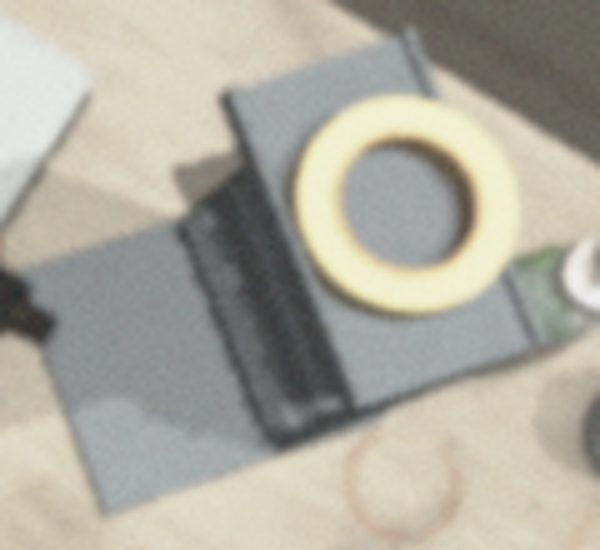

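Run:
```python
from h import *
P=cloud('top',np.load('pics/top0.npy'))
v,u=np.mgrid[0:480,0:640]
def rect(name,u0,u1,v0,v1,z0,z1):
    m=(u>=u0)&(u<u1)&(v>=v0)&(v<v1)&(P[...,2]>z0)&(P[...,2]<z1)
    q=P[m]; 
    (c,s,a)=cv2.minAreaRect(q[:,:2].astype(np.float32))
    b=cv2.boxPoints((c,s,a))
    print(name,len(q),'c',np.round(c,1),'s',np.round(s,1),'zmed',np.median(q[:,2]).round(1),q[:,2].std().round(1),'mean',q.mean(0).round(1),'box',b.round(0).tolist())
    return q
rect('desk',230,260,260,280,-30,30)
rect('bin',185,230,203,270,38,70)
rect('binlip',185,230,203,225,49,70)
rect('shelf',460,530,185,275,295,320)
rect('louv',440,500,210,280,160,185)
rect('louvfull',440,500,210,280,20,290)
rect('base',420,470,230,290,2,15)
rect('knob',345,375,245,275,113,135)
rect('boxtop',345,440,175,310,80,110)
rect('vial',275,302,220,245,75,95)
rect('shelftop',460,530,185,275,330,420)
for c in range(455,496,3): print(c,P[240,c].round(0), P[250,c].round(0))
k=P[245:275,345:380,2]; np.set_printoptions(linewidth=250); print(k[::2,::2].round(0).astype(int))
```

```text
desk 597 c [472.   82.1] s [50.4 74.8] zmed -0.3 2.4 mean [ 4.718e+02  8.180e+01 -2.000e-01] box [[444.0, 117.0], [450.0, 43.0], [500.0, 47.0], [494.0, 121.0]]
bin 360 c [547.1 169.1] s [115.8  97.6] zmed 51.9 6.5 mean [566.1 188.8  51.6] box [[483.0, 210.0], [496.0, 113.0], [611.0, 128.0], [598.0, 225.0]]
binlip 182 c [587.8 175. ] s [34.  95.6] zmed 57.4 3.1 mean [589.2 194.2  56.9] box [[567.0, 221.0], [575.0, 126.0], [609.0, 129.0], [601.0, 224.0]]
shelf 2094 c [ 540.8 -435.3] s [130.1  83.7] zmed 305.9 4.2 mean [ 537.7 -432.8  307.2] box [[465.0, -421.0], [496.0, -499.0], [617.0, -449.0], [585.0, -372.0]]
louv 69 c [ 540.5 -452. ] s [121.4  20.4] zmed 162.9 2.9 mean [ 540.9 -451.8  163.4] box [[484.0, -476.0], [495.0, -493.0], [597.0, -428.0], [586.0, -411.0]]
louvfull 862 c [ 549.7 -457.5] s [129.3  25.9] zmed 116.7 31.3 mean [ 542.5 -455.8  108. ] box [[485.0, -471.0], [495.0, -495.0], [614.0, -444.0], [604.0, -420.0]]
base 1968 c [ 533.4 -417. ] s [151.2 123.2] zmed 7.9 2.6 mean [ 533.  -423.4    7.8] box [[454.0, -360.0], [462.0, -483.0], [613.0, -474.0], [605.0, -351.0]]
kn
[... 2103 characters left out ...]
0   89   91   95]
 [  88   89   96   94   90  116  122  124  103  108  105   98   93   91   88   91   90   91]
 [  89   90   95   91   95  100  113  105  100  103   92   93   93   89   90   95   92   94]
 [  88   94   95   92   95   95   93  101   92   94   95   94   92   96   91   91   89   93]
 [  90   92   94   96   91   95   95   94   94   95   91   95   88   91   91   90   90   87]
 [  93   89   92   93   94   94   93   95   97   94   92   95   90   89   91   91   89   94]]
  return _methods._mean(a, axis=axis, dtype=dtype,
  ret = ret.dtype.type(ret / rcount)
  ret = _var(a, axis=axis, dtype=dtype, out=out, ddof=ddof,
  arrmean = um.true_divide(arrmean, div, out=arrmean,
  ret = ret.dtype.type(ret / rcount)
<stdin>:9: RuntimeWarning: Mean of empty slice.
  ret = um.true_divide(
```

```bash
cat >> h.py <<'E'
def jog(dst,yaw=None):
    """from present pose: shift to dst world as tool-axis fractions, turn fraction so that tool y axis is at world angle yaw (mod 180)"""
    from scipy.spatial.transform import Rotation as R
    s=r.observe(); T=R.from_quat(s['ee_rot']); y=T.as_matrix()[:,1]; a=np.degrees(np.arctan2(y[1],y[0]))
    d=T.inv().apply(np.array(dst)-s['position'])/300
    t=None if yaw is None else (a-yaw+90)%180-90
    print('pos',s['position'].round(1),'yaw',a.round(1),'t',round(s['time'],2),'j7',s['joints'][6].round(2),'shift',d.round(4),'turn deg',t and round(t,1),'frac',t and round(t/30,4),'w',round(s['grip_width'],1),'F',s['contact_force'].round(1))
E
python3 - <<'E'
from h import *
P=cloud('top',np.load('pics/top0.npy')); v,u=np.mgrid[0:480,0:640]
print('mark in/out',plane('top',[[335+(448-310)/6,235+105/6],[335+(443-310)/6,235+95/6]],93.5))
m=(u>185)&(u<224)&(v>203)&(v<270)&(P[...,2]>49)&(P[...,2]<66)&(P[...,1]>150)
q=P[m]; b=cv2.minAreaRect(q[:,:2].astype(np.float32)); print('bin',b,cv2.boxPoints(b).round(0).tolist())
print('bin corners',plane('top',[[190,213.5],[213,210.6]],58),plane('top',[[200,265],[222.6,261]],32))
print('bar ends', plane('top',[[335+(497-310)/6,235+130/6],[335+(432-310)/6,235+192/6]],121.5))
p=cv2.imread('pics/top0.png'); cv2.imwrite('pics/knob.png',cv2.resize(p[240:280,342:382],None,fx=14,fy=14,interpolation=cv2.INTER_CUBIC))
E
```

```text
mark in/out [[ 517.37899314 -193.83693038   93.5       ]
 [ 521.20059714 -191.68200293   93.5       ]]
bin ((550.478271484375, 183.85903930664062), (101.4673843383789, 60.241539001464844), 15.452383041381836) [[494.0, 199.0], [510.0, 141.0], [607.0, 168.0], [591.0, 226.0]]
bin corners [[592.26328889 220.27466313  58.        ]
 [603.636129   164.6752821   58.        ]] [[470.44717393 187.0048101   32.        ]
 [484.35847434 132.63206499  32.        ]]
bar ends [[ 503.56187353 -210.69620569  121.5       ]
 [ 478.07740692 -187.46180656  121.5       ]]
```

View pics/knob.png

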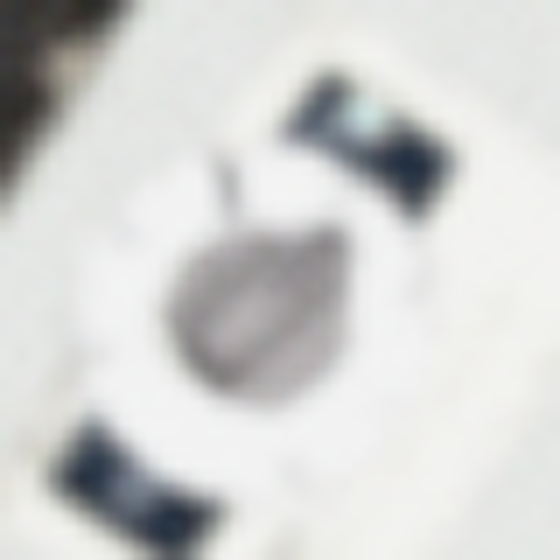

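Run:
```python
from h import *
jog([350,-350,205]); jog([488,-201,170]); jog([350,-350,205],49.5)
```

```text
pos [ 288.2 -582.1  200.3] yaw -63.7 t 0.1 j7 -0.06 shift [ 0.5279 -0.6019 -0.0147] turn deg None frac None w 87.1 F [ 0.2 -0.7 -0.5]
pos [ 288.2 -582.1  200.3] yaw -63.7 t 0.1 j7 -0.06 shift [ 1.1605 -0.8427  0.1023] turn deg None frac None w 87.1 F [ 0.2 -0.7 -0.5]
pos [ 288.2 -582.1  200.3] yaw -63.7 t 0.1 j7 -0.06 shift [ 0.5279 -0.6019 -0.0147] turn deg 66.8 frac 2.2281 w 87.1 F [ 0.2 -0.7 -0.5]
```

jog_arm:
  targets:
    - [[1, 0.2, -0.2, -0.02, 0.35], [1, 0.4, -0.4, -0.02, 0.7], [1, 0.53, -0.6, -0.02, 1], [1, 0.7, -0.66, 0, 1], [1, 0.85, -0.72, 0, 1], [1, 1, -0.78, 0, 1], [1, 1, -0.78, 0, 1], [1, 1, -0.78, 0, 1]]

```text
time: 1.1
position: [453.5, -239.3, 200.8]
ee_rot: [1.0, -0.031, -0.0, -0.0]
contact_force: [-0.8, -1.1, -0.6]
grip_width: 87.0
```

Run:
```python
from h import *
jog([491.5,-199,150],49.5)
```

```text
pos [ 453.5 -239.3  200.8] yaw -93.6 t 1.1 j7 -1.25 shift [ 0.1183 -0.1418  0.1693] turn deg 36.9 frac 1.2312 w 87.0 F [-0.8 -1.1 -0.6]
```

jog_arm:
  targets:
    - [[1, 0.118, -0.142, 0, 0.4], [1, 0.118, -0.142, 0, 0.8], [1, 0.118, -0.142, 0.1, 1], [0.2, 0.118, -0.142, 0.17, 1], [0.2, 0.118, -0.142, 0.17, 1]]

```text
time: 1.72
position: [489.3, -201.0, 148.6]
ee_rot: [0.957, -0.291, -0.002, 0.0]
contact_force: [0.9, 0.0, -0.1]
grip_width: 74.4
```

Run:
```python
from h import *
jog([491.5,-199,106],49.5)
```

```text
pos [ 489.3 -201.   148.6] yaw -123.8 t 1.73 j7 -1.88 shift [ 0.0027 -0.0099  0.142 ] turn deg 6.7 frac 0.2229 w 74.4 F [ 0.9  0.  -0.1]
```

jog_arm:
  targets:
    - [[0, 0.003, -0.01, 0.06, 0.22], [-0.3, 0.003, -0.01, 0.12, 0.22], [-0.3, 0.003, -0.01, 0.142, 0.22], [-0.3, 0.003, -0.01, 0.142, 0.22], [-0.3, 0.003, -0.01, 0.142, 0.22]]

```text
time: 2.35
position: [494.3, -197.6, 108.2]
ee_rot: [0.939, -0.344, 0.0, -0.0]
contact_force: [1.0, -0.7, 1.0]
grip_width: 32.0
```

Run:
```python
from h import *
jog([491.5,-199,106],49.5)
p,d=r.grab_frame('top'); cv2.imwrite('pics/k2.png',cv2.resize(p[190:310,290:450,::-1],None,fx=5,fy=5,interpolation=cv2.INTER_CUBIC))
```

```text
pos [ 494.3 -197.6  108.2] yaw -130.2 t 2.35 j7 -2.01 shift [-0.0041  0.0094  0.0075] turn deg 0.3 frac 0.0093 w 32.0 F [ 1.  -0.7  1. ]
```

View pics/k2.png

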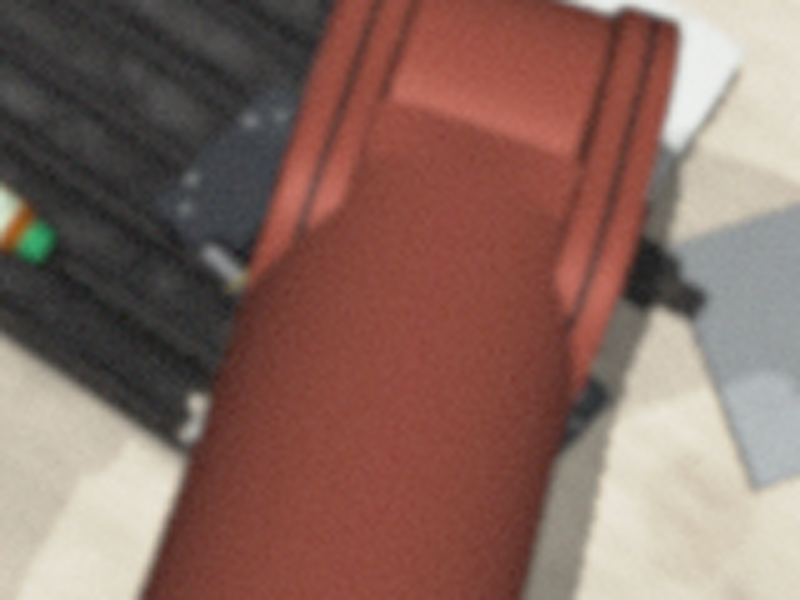

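The arm hides the knob here. The hand is within 3 mm of the target, so I'll close and turn it 54°.

jog_arm:
  targets:
    - [[-0.3, -0.004, 0.009, 0.008, 0], [-1, -0.004, 0.009, 0.008, 0], [-1, -0.004, 0.009, 0.008, 0], [-1, -0.004, 0.009, 0.008, 0], [-1, -0.004, 0.009, 0.008, 0]]

```text
time: 3.02
position: [491.3, -198.7, 105.2]
ee_rot: [0.939, -0.344, 0.0, -0.0]
contact_force: [-0.4, 0.1, -0.3]
grip_width: 2.6
```

jog_arm:
  targets:
    - [[-1, 0, 0, 0, -0.2], [-1, 0, 0, 0, -0.4], [-1, 0, 0, 0, -0.6], [-1, 0, 0, 0, -0.8], [-1, 0, 0, 0, -0.9], [-1, 0, 0, 0, -0.9]]

```text
time: 3.78
position: [491.2, -198.7, 105.2]
ee_rot: [0.993, -0.116, 0.0, -0.0]
contact_force: [0.4, 0.3, -0.1]
grip_width: 0.5
```

Run:
```python
from h import *
jog([491.5,-199,106],104)
```

```text
pos [ 491.2 -198.7  105.2] yaw -103.3 t 3.77 j7 -1.54 shift [ 0.0011  0.0007 -0.0028] turn deg -27.3 frac -0.9094 w 0.5 F [ 0.4  0.3 -0.1]
```

Run:
```python
from h import *
print(plane('top',[(374,247)],190),plane('top',[(338,224),(410,270)],190))
p,d=r.grab_frame('side'); cv2.imwrite('pics/s2.png',cv2.resize(p[190:310,260:420,::-1],None,fx=5,fy=5,interpolation=cv2.INTER_CUBIC))
i=r.camera_info('side'); M=np.linalg.inv(i['cam_to_world']); f=240/np.tan(np.radians(i['fovy']/2))
for w in [(491.5,-199,106),(491.5,-199,121),(491.5,-199,91)]:
    c=M@np.array([*w,1]); print(w,'crop px',((i['cx']+f*c[0]/-c[2]-260)*5).round(), ((i['cy']-f*c[1]/-c[2]-190)*5).round())
```

```text
[[ 512.72981517 -219.81661346  190.        ]] [[ 557.7510511  -140.05455711  190.        ]
 [ 468.6269404  -297.9516515   190.        ]]
(491.5, -199, 106) crop px 317.0 359.0
(491.5, -199, 121) crop px 316.0 329.0
(491.5, -199, 91) crop px 318.0 389.0
```

View pics/s2.png

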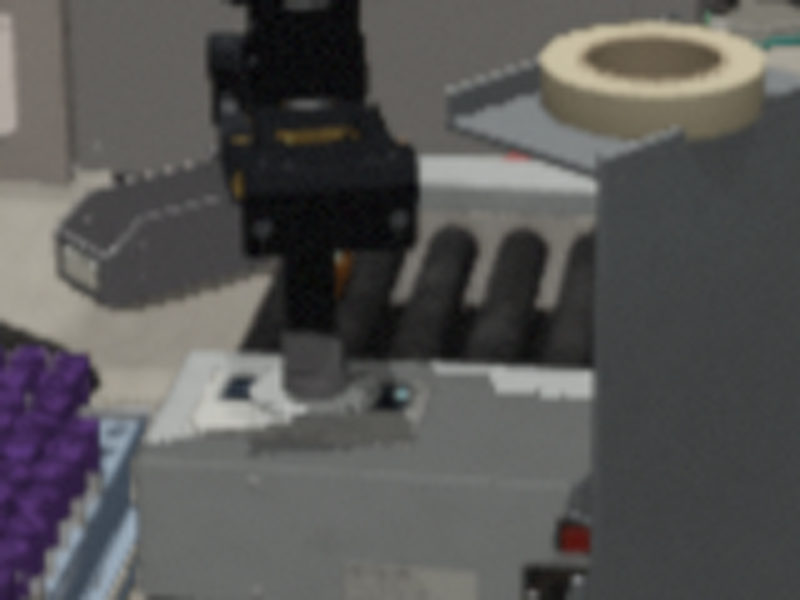

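Run:
```python
from h import *
p,d=r.grab_frame('side'); P=cloud('side',d)
for row in range(236,276,2):
    for col in (322,):
        print(row,[ (P[row,c].round(0).astype(int).tolist(), int(p[row,c].mean())) for c in (316,319,322,325,328)])
```

```text
236 [([449, -277, 206], 12), ([455, -277, 205], 11), ([459, -284, 207], 13), ([467, -281, 205], 12), ([474, -282, 204], 13)]
238 [([449, -277, 201], 14), ([454, -280, 202], 12), ([461, -279, 200], 10), ([467, -280, 200], 10), ([474, -279, 198], 11)]
240 [([447, -281, 199], 16), ([455, -278, 196], 16), ([460, -283, 197], 11), ([467, -280, 195], 9), ([572, -11, 76], 46)]
242 [([548, 17, 63], 39), ([479, -207, 160], 12), ([486, -208, 160], 12), ([491, -215, 161], 16), ([566, -27, 77], 63)]
244 [([544, 5, 63], 34), ([479, -206, 155], 14), ([485, -212, 156], 17), ([492, -210, 154], 9), ([565, -29, 73], 40)]
246 [([538, -13, 65], 31), ([478, -209, 152], 16), ([486, -209, 150], 15), ([492, -212, 150], 11), ([565, -31, 67], 28)]
248 [([533, -26, 65], 32), ([479, -208, 146], 8), ([488, -202, 142], 7), ([493, -207, 143], 13), ([563, -37, 65], 25)]
250 [([531, -33, 63], 33), ([479, -206, 141], 14), ([486, -207, 140], 16), ([492, -211, 140], 14), ([558, -50, 65], 27)]
252 [([526, -46, 63], 30), ([480, -204, 134], 16), ([488, -202, 132], 13), ([491, -212, 136], 9), ([553, -61, 65], 35)]
254 [([52
[... 651 characters left out ...]
, 99], 61), ([486, -205, 104], 64), ([493, -205, 103], 71), ([498, -211, 104], 58)]
266 [([475, -193, 96], 116), ([477, -210, 103], 71), ([485, -206, 100], 74), ([490, -213, 101], 74), ([498, -212, 100], 65)]
268 [([476, -191, 90], 150), ([478, -205, 95], 71), ([484, -208, 96], 74), ([492, -208, 94], 72), ([499, -209, 93], 81)]
270 [([470, -209, 94], 171), ([478, -207, 91], 119), ([482, -214, 93], 104), ([490, -214, 92], 104), ([496, -217, 92], 116)]
272 [([467, -216, 92], 156), ([473, -220, 93], 151), ([479, -222, 92], 104), ([487, -222, 91], 102), ([492, -227, 92], 103)]
274 [([465, -222, 90], 129), ([471, -225, 90], 86), ([476, -231, 92], 85), ([483, -231, 91], 82), ([488, -238, 93], 83)]
```

Run:
```python
from h import *
P=cloud('side',np.load('pics/side0.npy')); p=cv2.imread('pics/side0.png')
for col in (258,262,266,302,306,310):
    print(col,[(rr,P[rr,col].round(0).astype(int).tolist(),int(p[rr,col].mean())) for rr in range(290,326,4)])
s=r.observe(); print(s['position'],s['joints'])
```

```text
258 [(290, [257, -548, 245], 21), (294, [257, -546, 237], 23), (298, [257, -544, 229], 22), (302, [257, -542, 220], 38), (306, [302, -335, 99], 74), (310, [300, -343, 94], 55), (314, [299, -344, 86], 57), (318, [298, -343, 77], 131), (322, [297, -347, 70], 152)]
262 [(290, [264, -543, 241], 22), (294, [264, -545, 235], 22), (298, [264, -543, 227], 21), (302, [314, -319, 98], 58), (306, [310, -337, 98], 52), (310, [309, -338, 90], 47), (314, [308, -341, 83], 72), (318, [307, -342, 74], 102), (322, [304, -350, 70], 149)]
266 [(290, [272, -540, 239], 19), (294, [272, -538, 230], 22), (298, [271, -541, 225], 22), (302, [326, -306, 89], 54), (306, [325, -306, 79], 115), (310, [325, -303, 68], 95), (314, [321, -320, 69], 134), (318, [319, -324, 62], 105), (322, [316, -333, 58], 80)]
302 [(290, [291, -675, 299], 30), (294, [290, -675, 293], 16), (298, [302, -635, 265], 14), (302, [303, -634, 257], 11), (306, [302, -636, 252], 12), (310, [303, -631, 243], 13), (314, [303, -631, 236], 9), (318, [302, -633, 230], 12), (322, [302, -630, 222], 49)]
306 [(290, [297, -674, 297], 14), (294, [309, -635, 270], 12), (298, [309, -635, 263], 11), (302, [309, -632, 255], 12), (306, [309, -631, 248], 13), (310, [311, -626, 238], 12), (314, [310, -627, 232], 13), (318, [310, -627, 225], 11), (322, [425, -262, -4], 159)]
310 [(290, [304, -670, 294], 12), (294, [316, -631, 267], 12), (298, [317, -628, 258], 14), (302, [317, -627, 251], 23), (306, [317, -626, 243], 36), (310, [318, -624, 236], 28), (314, [318, -622, 228], 15), (318, [318, -623, 221], 42), (322, [431, -270, -1], 164)]
[ 491.22581444 -198.691844    105.13686497] [ 0.52309232  0.1792165  -0.24561153  1.86563645  0.0485364   1.10256425
 -1.54414135]
```

The depth data show that the real fingertips end about 19 mm above the reported TCP, both at the start and now, so the fingers closed above the bar. The knob hasn't moved. I'll open, turn back and go lower.

jog_arm:
  targets:
    - [[-0.4, 0, 0, -0.03, 0.3], [-0.4, 0, 0, -0.03, 0.6], [-0.4, 0, 0, -0.03, 0.9], [-0.4, 0, 0, -0.03, 0.92], [-0.4, 0, 0, 0.03, 0.92], [-0.4, 0, 0, 0.057, 0.92], [-0.4, 0, 0, 0.057, 0.92]]

```text
time: 4.75
position: [490.4, -198.4, 86.7]
ee_rot: [0.937, -0.349, -0.001, -0.0]
contact_force: [-0.4, 0.6, 0.3]
grip_width: 26.0
```

jog_arm:
  targets:
    - [[-1, 0, 0, 0, 0], [-1, 0, 0, 0, 0], [-1, 0, 0, 0, 0], [-1, 0, 0, 0, 0]]

```text
time: 5.25
position: [491.8, -198.3, 88.5]
ee_rot: [0.937, -0.349, 0.0, -0.0]
contact_force: [1.4, 2.7, 1.2]
grip_width: 9.9
```

jog_arm:
  targets:
    - [[-1, 0, 0, 0, -0.25], [-1, 0, 0, 0, -0.5], [-1, 0, 0, 0, -0.75], [-1, 0, 0, 0, -1], [-1, 0, 0, 0, -1]]

```text
time: 5.88
position: [491.6, -198.8, 88.4]
ee_rot: [0.995, -0.095, 0.0, 0.0]
contact_force: [2.3, 1.6, 3.2]
grip_width: 9.9
```

jog_arm:
  targets:
    - [[-1, 0, 0, 0, -0.25], [-1, 0, 0, 0, -0.5], [-1, 0, 0, 0, -0.7], [-1, 0, 0, 0, -0.83], [-1, 0, 0, 0, -0.83], [-1, 0, 0, 0, -0.83]]

```text
time: 6.62
position: [491.6, -199.2, 88.4]
ee_rot: [0.993, 0.121, 0.0, 0.0]
contact_force: [1.9, -1.4, 4.2]
grip_width: 9.5
```

jog_arm:
  targets:
    - [[-0.5, 0, 0, 0, 0], [-0.5, 0, 0, 0, 0], [0, 0, 0, 0, 0], [0, 0, 0, -0.1, 0], [0.5, 0, 0, -0.3, 0], [1, 0.2, 0.2, -0.4, 0], [1, 0.4, 0.4, -0.4, 0], [1, 0.5, 0.6, -0.4, 0], [1, 0.5, 0.6, -0.4, 0]]

```text
time: 7.75
position: [681.6, -338.4, 207.4]
ee_rot: [0.993, 0.122, -0.0, -0.0]
contact_force: [0.7, -0.5, 0.8]
grip_width: 82.8
```

Run:
```python
from h import *
jog([491.5,-199,106],104)
p,d=r.grab_frame('top'); cv2.imwrite('pics/k3.png',cv2.resize(p[240:285,335:395,::-1],None,fx=12,fy=12,interpolation=cv2.INTER_CUBIC))
P=cloud('top',d); v,u=np.mgrid[0:480,0:640]
m=(u>=345)&(u<375)&(v>=245)&(v<275)&(P[...,2]>113)&(P[...,2]<135); q=P[m]
print(len(q)); 
if len(q)>20: b=cv2.minAreaRect(q[:,:2].astype(np.float32)); print(b,cv2.boxPoints(b).round(0).tolist())
```

```text
pos [ 681.6 -338.4  207.4] yaw -76.0 t 7.75 j7 -1.0 shift [-0.5022 -0.6042  0.3384] turn deg 0.0 frac 0.0003 w 82.8 F [ 0.7 -0.5  0.8]
64
((492.24652099609375, -198.54067993164062), (29.553020477294922, 9.926188468933105), 13.209990501403809) [[477.0, -197.0], [479.0, -207.0], [508.0, -200.0], [505.0, -190.0]]
```

View pics/k3.png

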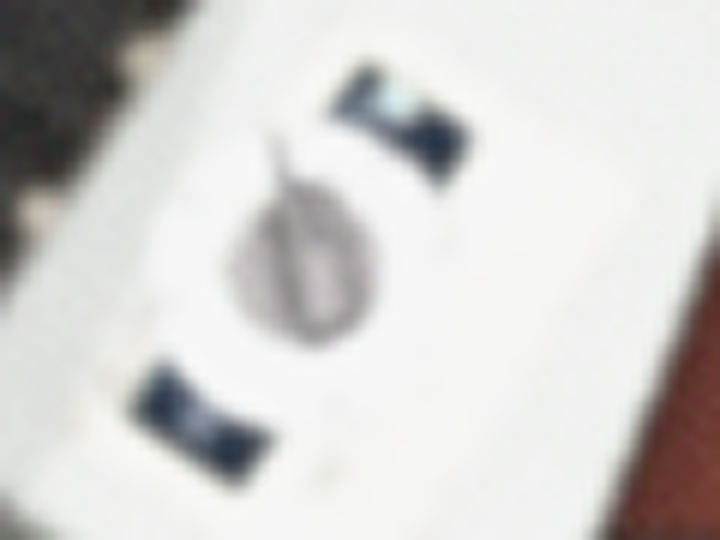

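The bar now points straight at the long mark, which runs from (275,135) to (287,178) in the crop, and by depth its angle is 13°. Next I'll locate the bin precisely and check clearance.

Run:
```python
from h import *
ps=[]
for k in range(3):
    p,d=r.grab_frame('top'); ps.append(d)
d=np.median(ps,0); P=cloud('top',d); v,u=np.mgrid[0:480,0:640]; np.save('pics/topmed.npy',d)
from scipy.optimize import minimize
m=(u>180)&(u<232)&(v>200)&(v<275)&(P[...,2]>25)&(P[...,2]<66)
lab=cv2.connectedComponents(m.astype(np.uint8))[1]; 
k=lab[212,205] or lab[215,208]; m=lab==k
q=P[m]; print(len(q)); b=cv2.minAreaRect(q[:,:2].astype(np.float32)); print(b,cv2.boxPoints(b).round(1).tolist())
a=np.radians(14.5)
for z0,z1 in((25,40),(40,53),(53,66)):
    s=q[(q[:,2]>z0)&(q[:,2]<z1)]
    for ang in (13,14.5,16):
        a=np.radians(ang); X=s[:,:2]@[np.cos(a),np.sin(a)]; Y=s[:,:2]@[-np.sin(a),np.cos(a)]
        print(z0,ang,len(s),'X',np.percentile(X,[0,2,10,50,90,98,100]).round(0),'Y',np.percentile(Y,[0,2,50,98,100]).round(0))
# clearance around grasp at bin x=-44
a=np.radians(14.5); c=np.array([532,177])-44*np.array([np.cos(a),np.sin(a)])
X=(P[...,:2]-c)@[np.cos(a),np.sin(a)]; Y=(P[...,:2]-c)@[-np.sin(a),np.cos(a)]
mm=(abs(X)<45)&(abs(Y)<110)&(P[...,2]>30)&(P[...,2]<400)&(abs(Y)>40); print('obst',mm.sum(), X[mm].round(0)[:20],Y[mm].round(0)[:20],P[mm][:20,2].round(0))
jog([480,160,150],-75.5)
```

```text
521
((539.1756591796875, 181.08363342285156), (124.35308074951172, 60.70317077636719), 14.86031436920166) [[471.29998779296875, 194.5], [486.8999938964844, 135.8000030517578], [607.0999755859375, 167.6999969482422], [591.5, 226.39999389648438]]
25 13 180 X [504. 504. 506. 548. 612. 613. 614.] Y [23. 24. 58. 84. 84.]
25 14.5 180 X [505. 506. 507. 549. 613. 614. 614.] Y [10. 10. 43. 68. 70.]
25 16 180 X [506. 507. 508. 549. 614. 615. 615.] Y [-6. -5. 28. 55. 57.]
40 13 183 X [516. 522. 531. 578. 612. 613. 626.] Y [24. 24. 65. 86. 87.]
40 14.5 183 X [517. 524. 532. 580. 613. 614. 627.] Y [10. 10. 49. 70. 71.]
40 16 183 X [517. 524. 533. 580. 614. 615. 627.] Y [-5. -5. 33. 56. 57.]
53 13 158 X [577. 611. 613. 619. 626. 627. 629.] Y [26. 29. 57. 84. 86.]
53 14.5 158 X [577. 613. 614. 620. 627. 629. 630.] Y [11. 13. 41. 68. 70.]
53 16 158 X [577. 614. 615. 621. 628. 630. 630.] Y [-4. -3. 25. 52. 54.]
obst 0 [] [] []
pos [ 680.3 -336.9  206. ] yaw -76.0 t 7.95 j7 -1.0 shift [-0.2466 -1.7683  0.191 ] turn deg -0.5 frac -0.0163 w 86.6 F [-0.1  0.3  0.1]
```

jog_arm:
  targets:
    - [[1, -0.04, -0.2, 0, 0], [1, -0.08, -0.4, 0, 0], [1, -0.12, -0.6, 0, 0], [1, -0.16, -0.8, 0, 0], [1, -0.2, -1, 0, 0], [1, -0.2, -1, 0, 0]]

```text
time: 8.7
position: [547.1, -54.3, 209.6]
ee_rot: [0.992, 0.126, 0.001, 0.0]
contact_force: [0.8, -0.3, 0.5]
grip_width: 87.2
```

Run:
```python
from h import *
jog([491.4,168.4,100],-75.3)
```

```text
pos [547.1 -54.3 209.6] yaw -75.5 t 8.7 j7 -1.35 shift [ 0.0057 -0.7655  0.3649] turn deg -0.2 frac -0.0063 w 87.2 F [ 0.8 -0.3  0.5]
```

jog_arm:
  targets:
    - [[1, 0, -0.2, 0, 0], [1, 0.005, -0.4, 0, 0], [1, 0.005, -0.6, 0.1, 0], [1, 0.005, -0.765, 0.25, 0], [1, 0.005, -0.765, 0.36, 0], [1, 0.005, -0.765, 0.36, 0]]

```text
time: 9.45
position: [492.5, 162.1, 98.3]
ee_rot: [0.992, 0.123, -0.002, 0.001]
contact_force: [0.7, 0.2, 0.8]
grip_width: 87.1
```

Run:
```python
from h import *
jog([491.4,168.4,-10],-75.3)
```

```text
pos [492.5 162.1  98.3] yaw -75.9 t 9.45 j7 -1.83 shift [ 0.0031 -0.0215  0.3609] turn deg -0.6 frac -0.0185 w 87.1 F [0.7 0.2 0.8]
```

jog_arm:
  targets:
    - [[1, 0.003, -0.021, 0.1, -0.02], [1, 0.003, -0.021, 0.2, -0.02], [1, 0.003, -0.021, 0.28, -0.02], [1, 0.003, -0.021, 0.33, -0.02], [1, 0.003, -0.021, 0.355, -0.02], [1, 0.003, -0.021, 0.355, -0.02]]

```text
time: 10.2
position: [494.9, 168.7, -5.9]
ee_rot: [0.992, 0.127, 0.0, 0.0]
contact_force: [0.1, -0.8, -0.5]
grip_width: 86.8
```

Run:
```python
from h import *
jog([491.4,168.4,-10],-75.3)
```

```text
pos [494.9 168.7  -5.9] yaw -75.4 t 10.2 j7 -1.91 shift [-0.0116 -0.0019  0.0136] turn deg -0.1 frac -0.0027 w 86.8 F [ 0.1 -0.8 -0.5]
```

jog_arm:
  targets:
    - [[1, -0.012, -0.002, 0.013, 0], [0.5, -0.012, -0.002, 0.013, 0], [-0.2, -0.012, -0.002, 0.013, 0], [-1, -0.012, -0.002, 0.013, 0], [-1, -0.012, -0.002, 0.013, 0], [-1, -0.012, -0.002, 0.013, 0]]

```text
time: 10.95
position: [491.0, 168.6, -10.2]
ee_rot: [0.992, 0.127, 0.0, -0.0]
contact_force: [0.0, -0.3, 2.4]
grip_width: 60.0
```

jog_arm:
  targets:
    - [[-1, 0, 0, -0.04, 0], [-1, 0, 0, -0.15, 0], [-1, 0, 0, -0.3, 0], [-1, 0, 0, -0.45, 0], [-1, 0, 0, -0.55, 0], [-1, 0, 0, -0.55, 0]]

```text
time: 11.7
position: [492.2, 169.3, 157.6]
ee_rot: [0.992, 0.127, 0.002, -0.0]
contact_force: [-0.2, -0.3, -1.2]
grip_width: 59.8
```

Run:
```python
from h import *
jog([480,120,165],-105)
p,d=r.grab_frame('top'); np.save('pics/lift.npy',d)
P=cloud('top',d); v,u=np.mgrid[0:480,0:640]
cv2.imwrite('pics/lift.png',cv2.resize(p[140:300,140:300,::-1],None,fx=3.5,fy=3.5,interpolation=cv2.INTER_CUBIC))
```

```text
pos [492.2 169.3 157.6] yaw -75.4 t 11.7 j7 -1.8 shift [-0.0808  0.1485 -0.025 ] turn deg 29.6 frac 0.9883 w 59.8 F [-0.2 -0.3 -1.2]
```

View pics/lift.png

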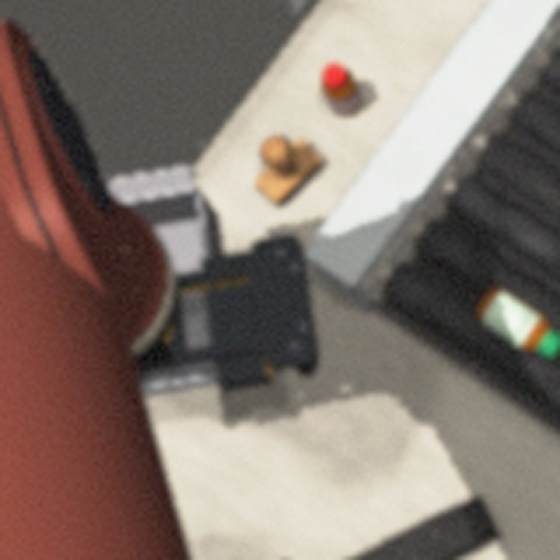

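Run:
```python
from h import *
P=cloud('top',np.load('pics/lift.npy'))
for a,b in(((172,198),(189,194)),((176,196),(200,213)),((182,196),(247,251))):
    pass
for name,u0,u1,v0,v1 in(('lip',174,194,188,197),('floor',186,200,203,211),('front',184,198,245,250)):
    s=P[v0:v1,u0:u1].reshape(-1,3); s=s[s[:,2]>60]; print(name,np.median(s,0).round(1),np.percentile(s[:,2],[10,50,90]).round(1))
b=P[186:200,172:198].reshape(-1,3); b=b[(b[:,2]>205)&(b[:,2]<240)]; q=cv2.minAreaRect(b[:,:2].astype(np.float32)); print(q,cv2.boxPoints(q).round(0).tolist(),np.median(b[:,2]))
```

```text
lip [594.4 191.8 225.5] [104.6 225.5 228.1]
floor [577.1 182.7 171.7] [169.3 171.7 216.5]
front [470.8 155.2 265.2] [170.  265.2 280.7]
((593.5506591796875, 189.2432098388672), (23.133419036865234, 52.11099624633789), 3.680975914001465) [[580.0, 215.0], [584.0, 162.0], [607.0, 164.0], [603.0, 216.0]] 224.6928404548663
```

```bash
cat >> h.py <<'E'
A=np.radians(22.3); O=np.array([525,-396.5])  # shelf front edge centre; panel x=-75
px=np.array([np.sin(A),-np.cos(A)]); py=np.array([np.cos(A),np.sin(A)])
def topanel(P): 
    q=P[...,:2]-O; return np.stack([q@px-75,q@py,P[...,2]],-1)
E
python3 - <<'E'
from h import *
v,u=np.mgrid[0:480,0:640]
D=[r.grab_frame('top')[1] for _ in range(5)]+[np.load('pics/top0.npy')]
D=np.median(D,0); P=cloud('top',D); Q=topanel(P)
reg=(u>415)&(u<545)&(v>180)&(v<290)
m=reg&(P[...,2]>300)&(P[...,2]<312)
q=P[m]; b=cv2.minAreaRect(q[:,:2].astype(np.float32)); print('shelf',b,np.median(q[:,2]))
# front edge per row: first shelf pixel
e=[]
for row in range(205,262):
    c=np.where(m[row])[0]
    if len(c)>3: e.append(world('top',[[c[0]-.5,row]],306.)[0] if 0 else P[row,c[0]]-0)
e=np.array(e); l=cv2.fitLine(e[:,:2].astype(np.float32),cv2.DIST_HUBER,0,.01,.01).ravel(); print('front edge angle',np.degrees(np.arctan2(l[1],l[0])),'x of edge',np.median(topanel(e)[:,0]), 'y range of shelf',np.percentile(Q[m][:,1],[.5,99.5]))
for z0 in range(8,186,6):
    mm=reg&(Q[...,2]>z0)&(Q[...,2]<z0+6)&(abs(Q[...,1])<60); 
    if mm.sum()>4: print(z0,mm.sum(),'x',np.percentile(Q[mm][:,0],[5,25,50,75,95]).round(1),'y',np.percentile(Q[mm][:,1],[2,98]).round(0))
D=np.median([r.grab_frame('side')[1] for _ in range(5)],0); P=cloud('side',D); Q=topanel(P)
m=(u>340)&(u<430)&(v>190)&(v<240)&(P[...,2]>300)&(P[...,2]<312); q=P[m]
b=cv2.minAreaRect(q[:,:2].astype(np.float32)); print('side shelf',b,np.median(q[:,2]),'panel x',np.percentile(Q[m][:,0],[.5,50,99.5]),'y',np.percentile(Q[m][:,1],[.5,50,99.5]))
E
```

```text
shelf ((540.53125, -434.2388916015625), (129.94972229003906, 79.47785186767578), 22.531850814819336) 305.37520196131925
front edge angle 22.535824 x of edge -73.24075884741322 y range of shelf [-64.44563978  64.36219321]
8 996 x [-82.3 -63.8 -41.7 -17.7   0.8] y [-57.  58.]
14 25 x [ -3.1   2.9 217.1 225.7 230.3] y [-60.  58.]
20 17 x [ -3.2 108.1 222.3 225.1 229.1] y [-58.  58.]
26 11 x [-1.169e+02 -2.000e-01  2.182e+02  2.226e+02  2.268e+02] y [-58.  58.]
32 21 x [-113.6   -2.6  112.9  220.2  224.4] y [-60.  60.]
38 65 x [-113.6 -101.8  -96.   -90.3  220.9] y [-58.  57.]
44 99 x [-118.1 -113.3 -107.6 -100.2  110.9] y [-58.  59.]
50 14 x [ -1.9   1.4 113.1 217.3 219.6] y [-59.  59.]
56 5 x [  1.8   2.  108.2 215.9 216.8] y [-58.  60.]
62 9 x [  1.9   3.3 111.7 117.1 123.5] y [-60. -57.]
68 8 x [-19.6 -19.4  -8.9  31.2 120.1] y [-59.  20.]
74 112 x [-20.6 -19.8 -18.7  -6.2  -1. ] y [-58.  53.]
80 93 x [-19.7 -18.2 -17.7 -16.9   1.8] y [-58.  51.]
86 118 x [-17.2 -16.  -15.1 -13.5   2.1] y [-58.  52.]
92 10 x [-14.2   1.6   2.1 117.  122.4] y [-59.  56.]
98 8 x [  2.   82.1 113.1 122.
[... 317 characters left out ...]
104.5 106.3 109.2 118.4] y [-53.  -6.]
140 41 x [104.6 105.9 110.6 116.8 124.9] y [-54. -21.]
146 80 x [106.8 110.5 114.6 119.8 126.3] y [-50. -23.]
152 21 x [-19.9 114.3 115.6 118.5 120.6] y [-48.  -1.]
158 73 x [-20.7 -20.1 -19.7 -19.3 -18.3] y [-53.  53.]
164 22 x [-20.1 -19.3 -19.2 -18.9 116. ] y [-46.  48.]
170 5 x [112.6 112.7 112.7 112.8 113.8] y [-41. -32.]
176 5 x [109.3 109.7 110.  111.2 113.6] y [-43. -28.]
182 18 x [109.8 110.3 112.  113.7 116.1] y [-41. -27.]
side shelf ((538.2296142578125, -437.7505187988281), (131.68833923339844, 84.22373962402344), 21.868192672729492) 304.5650412908748 panel x [-73.26691166 -22.87732097   9.78588531] y [-68.59110726 -41.2989971   61.18587279]
```

Run:
```python
from h import *
P=cloud('top',np.load('pics/lift.npy')); s=P[180:215,165:205].reshape(-1,3); s=s[(s[:,2]>216)&(s[:,2]<234)]
a=np.radians(14.6); q=s[:,:2]-[492.2,169.3]; X=q@[np.cos(a),np.sin(a)]; Y=q@[-np.sin(a),np.cos(a)]
k=(abs(Y)<32); print('lip back X',np.percentile(X[k],[1,5,50,90,95,98,100]).round(1),'Y',np.percentile(Y[k],[1,5,50,95,99]).round(1))
P=cloud('side',np.load('pics/side0.npy')); a=np.radians(26.3); q=P[...,:2]-[288.2,-582.1]
X=q@[np.cos(a),np.sin(a)]; Y=q@[-np.sin(a),np.cos(a)]; Z=P[...,2]-200.3
v,u=np.mgrid[0:480,0:640]; m=(u>200)&(u<350)&(v>20)&(np.hypot(X,Y)<170)
for z in range(10,360,15):
    k=m&(Z>z)&(Z<z+15)
    if k.sum()>5: print(z,'tool x',np.percentile(X[k],[1,99]).round(0),'y',np.percentile(Y[k],[1,99]).round(0))
```

```text
lip back X [ 60.3  72.4 100.8 109.2 110.8 111.4 111.9] Y [-30.  -28.9  -7.5  17.1  21.8]
10 tool x [-14.   8.] y [-51.  54.]
25 tool x [-14.   9.] y [-53.  53.]
40 tool x [-14.   8.] y [-54.  55.]
55 tool x [-15.   7.] y [-57.  58.]
70 tool x [-15.   7.] y [-56.  64.]
85 tool x [-41.  34.] y [-87.  85.]
100 tool x [-41.  32.] y [-91.  84.]
115 tool x [-40.  31.] y [-94.  91.]
130 tool x [-39.  31.] y [-94.  94.]
145 tool x [-26.  23.] y [-17.  50.]
160 tool x [-26.  19.] y [-17.  50.]
175 tool x [-40.  23.] y [-17.  46.]
190 tool x [-40.  27.] y [-37.  49.]
205 tool x [-44.  18.] y [-41.  15.]
220 tool x [-45.  23.] y [-42.  23.]
235 tool x [-45.  21.] y [-41.  21.]
250 tool x [-43.  21.] y [-41.  21.]
265 tool x [-43.  28.] y [-41.  19.]
280 tool x [-43.  40.] y [-41.  20.]
295 tool x [-43.  29.] y [-41.  21.]
310 tool x [-43.  24.] y [-40.  19.]
325 tool x [-45.  20.] y [-42.  19.]
340 tool x [-51.  43.] y [-43.  32.]
355 tool x [-53.  45.] y [-45.  64.]
```

jog_arm:
  targets:
    - [[-1, -0.04, 0.1, -0.02, 0.25], [-1, -0.08, 0.22, -0.02, 0.5], [-1, -0.12, 0.34, -0.02, 0.75], [-1, -0.16, 0.47, -0.02, 1], [-1, -0.16, 0.47, -0.02, 1]]

```text
time: 12.88
position: [479.9, 16.5, 160.5]
ee_rot: [0.991, -0.137, -0.0, 0.001]
contact_force: [0.0, 0.7, -3.1]
grip_width: 59.9
```

Run:
```python
from h import *
jog([480,-150,165],-135.6)
```

```text
pos [479.9  16.5 160.5] yaw -105.7 t 12.88 j7 -1.99 shift [ 0.1509  0.5342 -0.0144] turn deg 29.9 frac 0.9953 w 59.9 F [ 0.   0.7 -3.1]
```

jog_arm:
  targets:
    - [[-1, 0.04, 0.14, -0.015, 0.25], [-1, 0.08, 0.28, -0.015, 0.5], [-1, 0.12, 0.4, -0.015, 0.75], [-1, 0.15, 0.534, -0.015, 1], [-1, 0.15, 0.534, -0.015, 1]]

```text
time: 13.5
position: [480.7, -149.1, 164.9]
ee_rot: [0.922, -0.388, -0.0, 0.0]
contact_force: [-0.1, 1.5, -1.9]
grip_width: 59.7
```

Run:
```python
from h import *
t=O+(-180+75)*px-1*py; print(t); jog([*t,140],-157.6)
```

```text
[ 484.23189353 -299.73243573]
pos [ 480.7 -149.1  164.9] yaw -135.6 t 13.5 j7 -2.17 shift [0.3672 0.3427 0.0832] turn deg 22.0 frac 0.7321 w 59.7 F [-0.1  1.5 -1.9]
```

jog_arm:
  targets:
    - [[-1, 0.08, 0.08, 0, 0.2], [-1, 0.16, 0.16, 0, 0.4], [-1, 0.25, 0.24, 0.02, 0.6], [-1, 0.33, 0.31, 0.05, 0.73], [-1, 0.367, 0.343, 0.083, 0.73], [-1, 0.367, 0.343, 0.083, 0.73], [-1, 0.367, 0.343, 0.083, 0.73]]

```text
time: 14.38
position: [485.9, -295.1, 140.4]
ee_rot: [0.834, -0.552, -0.0, -0.0]
contact_force: [0.1, 0.6, -1.4]
grip_width: 60.1
```

Run:
```python
from h import *
p,d=r.grab_frame('top')
t=O+(-119.1+75)*px-1*py; print(t); jog([*t,132],-157.6)
P=cloud('top',d); Q=topanel(P); m=(P[...,2]>195)&(P[...,2]<218)&(Q[...,0]>-150)&(Q[...,0]<-30)&(abs(Q[...,1])<45)
q=Q[m]; print(len(q),np.percentile(q[:,0],[2,50,90,98,100]).round(1),'y',np.percentile(q[:,1],[1,5,50,95,99]).round(1)); b=cv2.minAreaRect(q[:,:2].astype(np.float32)); print(b)
print('r pos panel',topanel(r.observe()['position']))
cv2.imwrite('pics/pre.png',cv2.resize(p[150:310,380:560,::-1],None,fx=4,fy=4,interpolation=cv2.INTER_CUBIC))
```

```text
[ 507.34077365 -356.07770758]
pos [ 485.9 -295.3  140.7] yaw -157.1 t 14.43 j7 -2.3 shift [0.2145 0.0132 0.0288] turn deg 0.5 frac 0.0172 w 60.0 F [ 0.2  0.8 -1.8]Traceback (most recent call last):
  File "<stdin>", line 5, in <module>
    return _quantile_unchecked(
        a, q, axis, out, overwrite_input, method, keepdims, weights)
    return _ureduce(a,
                    func=_quantile_ureduce_func,
    ...<5 lines>...
                    overwrite_input=overwrite_input,
                    method=method)
    r = func(a, **kwargs)
    result = _quantile(arr,
                       quantiles=q,
    ...<2 lines>...
                       out=out,
                       weights=wgt)
    slices_having_nans = np.isnan(arr[-1, ...])
                                  ~~~^^^^^^^^^
IndexError: index -1 is out of bounds for axis 0 with size 0
```

jog_arm:
  targets:
    - [[-1, 0.04, 0.013, 0.025, 0.02], [-1, 0.08, 0.013, 0.025, 0.02], [-1, 0.12, 0.013, 0.025, 0.02], [-1, 0.15, 0.013, 0.025, 0.02], [-1, 0.15, 0.013, 0.025, 0.02], [-1, 0.15, 0.013, 0.025, 0.02]]

```text
time: 15.18
position: [499.0, -339.7, 132.7]
ee_rot: [0.83, -0.558, -0.0, -0.0]
contact_force: [-0.1, 0.8, -1.6]
grip_width: 59.7
```

Run:
```python
from h import *
for k in range(3): s=r.observe(); print(s['contact_force'].round(1))
t=O+(-119.1+75)*px-1*py; jog([*t,132],-157.6)
print('panel',topanel(r.observe()['position']))
```

```text
[-0.1  0.8 -1.6]
[-0.1  0.8 -1.6]
[-0.1  0.8 -1.6]
pos [ 499.  -339.7  132.7] yaw -157.8 t 15.18 j7 -2.25 shift [ 0.0609 -0.0052  0.0022] turn deg -0.2 frac -0.0083 w 59.7 F [-0.1  0.8 -1.6]
panel [-137.37911512   -2.50184207  132.67514176]
```

jog_arm:
  targets:
    - [[-1, 0.02, -0.005, 0, 0], [-1, 0.04, -0.005, 0, 0], [-1, 0.05, -0.005, 0, 0], [-1, 0.061, -0.005, 0, 0], [-1, 0.061, -0.005, 0, 0]]

```text
time: 15.8
position: [507.3, -356.5, 132.6]
ee_rot: [0.83, -0.558, -0.0, -0.0]
contact_force: [-0.5, 0.4, -1.7]
grip_width: 60.1
```

Run:
```python
from h import *
t=O+(-119.1+75)*px-1*py; jog([*t,112],-157.6)
print('panel',topanel(r.observe()['position']))
```

```text
pos [ 507.3 -356.5  132.6] yaw -157.9 t 15.8 j7 -2.24 shift [-0.0012 -0.0007  0.0687] turn deg -0.3 frac -0.0088 w 60.1 F [-0.5  0.4 -1.7]
panel [-118.72782217   -1.20529343  132.62149567]
```

jog_arm:
  targets:
    - [[-1, 0, 0, 0.02, 0], [-1, 0, 0, 0.035, 0], [-1, 0, 0, 0.045, 0], [-1, 0, 0, 0.055, 0], [-1, 0, 0, 0.06, 0], [-1, 0, 0, 0.06, 0]]

```text
time: 16.55
position: [507.3, -356.4, 114.7]
ee_rot: [0.83, -0.558, -0.0, -0.0]
contact_force: [0.7, 1.4, -1.6]
grip_width: 59.9
```

Run:
```python
from h import *
t=O+(-119.1+75)*px-1*py; jog([*t,109],-157.6)
print('panel',topanel(r.observe()['position']))
```

```text
pos [ 507.3 -356.4  114.7] yaw -157.9 t 16.55 j7 -2.24 shift [-0.0009 -0.0006  0.019 ] turn deg -0.3 frac -0.0086 w 59.9 F [ 0.7  1.4 -1.6]
panel [-118.82266257   -1.1827258   114.69149878]
```

jog_arm:
  targets:
    - [[-1, 0, 0, 0.008, 0], [-1, 0, 0, 0.013, 0], [-1, -0.005, 0, 0.013, 0], [-1, -0.01, 0, 0.013, 0], [-1, -0.015, 0, 0.013, 0], [-1, -0.015, 0, 0.013, 0]]

```text
time: 17.3
position: [506.4, -354.8, 112.0]
ee_rot: [0.829, -0.559, 0.002, 0.001]
contact_force: [4.4, -8.0, -2.7]
grip_width: 60.3
```

Run:
```python
from h import *
t=O+(-119.1+75)*px-1*py; jog([*t,109],-157.6)
s=r.observe(); print('panel',topanel(s['position']),'Fx',s['contact_force'][:2]@px, s['contact_force'])
```

```text
pos [ 506.4 -354.8  112. ] yaw -157.9 t 17.3 j7 -2.24 shift [ 0.0051 -0.0012  0.0099] turn deg -0.3 frac -0.0106 w 60.3 F [ 4.4 -8.  -2.7]
panel [-120.64404838   -1.35122796  111.95857169] Fx 9.043792165542792 [ 4.38315932 -7.97719178 -2.71797583]
```

It's hooked: pulling back meets a 9 N resistance. I'll ease forward, lower and release.

jog_arm:
  targets:
    - [[-1, 0.012, 0, 0.003, 0], [-1, 0.012, 0, 0.01, 0], [-1, 0.012, 0, 0.01, 0], [-1, 0.012, 0, 0.01, 0]]

```text
time: 17.8
position: [507.3, -355.9, 108.3]
ee_rot: [0.83, -0.558, 0.001, 0.0]
contact_force: [1.6, -2.2, 2.1]
grip_width: 59.7
```

Run:
```python
from h import *
s=r.observe(); print('panel',topanel(s['position']),'Fx',s['contact_force'][:2]@px, s['contact_force'],s['grip_width'])
```

```text
panel [-119.29034031   -0.94119436  108.34592891] Fx 2.618075540291639 [ 1.60350197 -2.17206629  2.08085816] 59.74281505376407
```

jog_arm:
  targets:
    - [[0.4, 0, 0, 0, 0], [0.6, 0, 0, 0, 0], [0.8, 0, 0, 0, 0], [0.9, 0, 0, 0, 0]]

```text
time: 18.3
position: [506.9, -355.3, 107.7]
ee_rot: [0.83, -0.558, -0.0, -0.0]
contact_force: [0.4, -0.4, -0.2]
grip_width: 79.5
```

Run:
```python
from h import *
s=r.observe(); print('panel',topanel(s['position']), s['contact_force'],s['grip_width'])
```

```text
panel [-119.96678965   -1.13752907  107.65024107] [ 0.35167967 -0.3703922  -0.19203255] 79.52983593200545
```

Now I'll retreat forward, away from the panel, then rise.

jog_arm:
  targets:
    - [[1, -0.06, 0, 0, 0], [1, -0.15, 0, 0, 0], [1, -0.3, 0, 0, 0], [1, -0.42, 0, 0, 0], [1, -0.5, 0, -0.15, 0], [1, -0.6, -0.1, -0.3, 0], [1, -0.7, -0.3, -0.3, 0], [1, -0.7, -0.3, -0.3, 0]]

```text
time: 19.3
position: [513.6, -122.4, 198.6]
ee_rot: [0.832, -0.555, 0.0, -0.001]
contact_force: [0.0, -0.5, -0.7]
grip_width: 87.1
```

Run:
```python
from h import *
D=[]
for _ in range(3): p,d=r.grab_frame('top'); D.append(d)
P=cloud('top',np.median(D,0)); Q=topanel(P)
m=(P[...,2]>135)&(P[...,2]<190)&(Q[...,0]>-160)&(Q[...,0]<-10)&(abs(Q[...,1])<50); q=Q[m]
b=cv2.minAreaRect(q[:,:2].astype(np.float32)); print(m.sum(),b,cv2.boxPoints(b).round(1).tolist())
for x in range(-140,-30,10):
    k=(Q[...,0]>x)&(Q[...,0]<x+10)&(abs(Q[...,1])<40)&(P[...,2]>60)&(P[...,2]<200); 
    if k.sum(): print(x,k.sum(),'z',np.percentile(Q[k][:,2],[5,30,50,80,97]).round(0),'y',np.percentile(Q[k][:,1],[2,98]).round(0))
cv2.imwrite('pics/hung.png',cv2.resize(p[150:310,380:560,::-1],None,fx=4,fy=4,interpolation=cv2.INTER_CUBIC))
jog([560,-21,150],-28.7)
```

```text
531 ((-75.47828674316406, 0.09282302856445312), (114.4499282836914, 99.25746154785156), 0.014717143960297108) [[-132.6999969482422, 49.70000076293945], [-132.6999969482422, -49.599998474121094], [-18.200000762939453, -49.5], [-18.299999237060547, 49.70000076293945]]
-140 90 z [122. 130. 137. 144. 147.] y [-29.  25.]
-130 54 z [117. 143. 146. 149. 155.] y [-31.  28.]
-120 129 z [116. 117. 118. 128. 160.] y [-31.  28.]
-110 129 z [116. 118. 119. 127. 165.] y [-31.  27.]
-100 128 z [117. 118. 119. 129. 165.] y [-31.  27.]
-90 130 z [117. 119. 120. 132. 167.] y [-31.  28.]
-80 125 z [117. 119. 120. 131. 167.] y [-31.  28.]
-70 128 z [118. 120. 121. 130. 167.] y [-31.  28.]
-60 125 z [118. 120. 121. 131. 168.] y [-31.  28.]
-50 130 z [119. 120. 121. 131. 169.] y [-31.  28.]
-40 125 z [119. 121. 122. 129. 168.] y [-30.  28.]
pos [ 510.7 -127.6  197.5] yaw -157.9 t 19.45 j7 -2.62 shift [-0.2673 -0.2863  0.1581] turn deg 50.8 frac 1.6945 w 87.1 F [ 0.3 -0.1 -0.1]
```

View pics/hung.png

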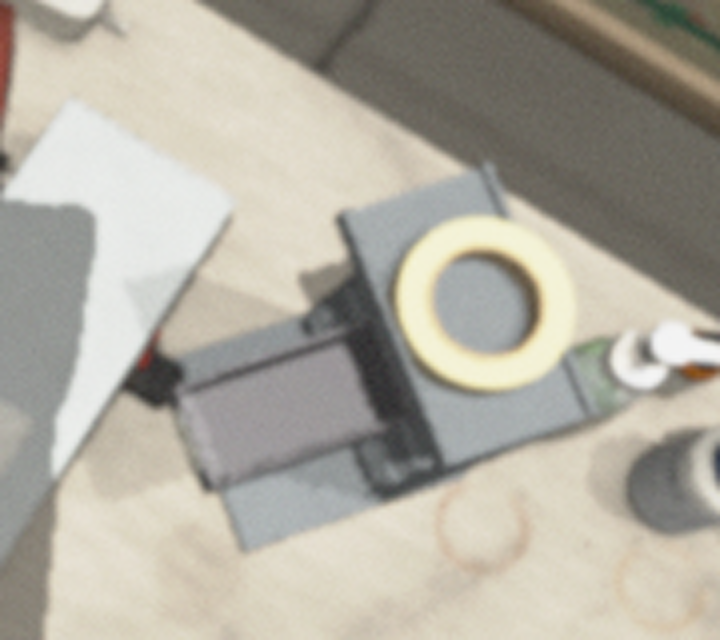

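The bin hangs on the louvre, with its floor level within 0.05 rad and its side edges at y = -31 and +28 (centre -1.5). Next I'll turn the hand back for the vial.

jog_arm:
  targets:
    - [[1, 0, 0, 0, -0.34], [1, 0, 0, 0, -0.68], [1, 0, 0, 0, -1], [1, 0, 0, 0, -1]]

```text
time: 19.95
position: [510.3, -128.7, 197.6]
ee_rot: [0.945, -0.326, -0.0, 0.0]
contact_force: [-0.4, -0.2, 0.7]
grip_width: 86.9
```

jog_arm:
  targets:
    - [[1, 0, 0, 0, -0.34], [1, 0, 0, 0, -0.68], [1, 0, 0, 0, -1], [1, 0, 0, 0, -1]]

```text
time: 20.45
position: [510.7, -128.0, 197.7]
ee_rot: [0.997, -0.071, -0.0, 0.0]
contact_force: [-0.1, -0.5, 0.6]
grip_width: 87.1
```

jog_arm:
  targets:
    - [[1, 0, 0, 0, -0.34], [1, 0, 0, 0, -0.68], [1, 0, 0, 0, -1], [1, 0, 0, 0, -1]]

```text
time: 20.95
position: [511.0, -127.6, 197.8]
ee_rot: [0.982, 0.189, -0.0, -0.0]
contact_force: [0.8, -1.0, -0.0]
grip_width: 86.8
```

jog_arm:
  targets:
    - [[1, 0, 0, 0, -0.34], [1, 0, 0, 0, -0.68], [1, 0, 0, 0, -1], [1, 0, 0, 0, -1]]

```text
time: 21.45
position: [511.0, -127.4, 197.8]
ee_rot: [0.9, 0.436, -0.0, -0.0]
contact_force: [0.5, -0.3, 0.0]
grip_width: 86.8
```

Run:
```python
from h import *
P=cloud('top',np.median([r.grab_frame('top')[1] for _ in range(3)],0)); P=P if 0 else P
v,u=np.mgrid[0:480,0:640]
m=(u>=275)&(u<303)&(v>=220)&(v<246)&(P[...,2]>71)&(P[...,2]<95); q=P[m]; b=cv2.minAreaRect(q[:,:2].astype(np.float32)); print(m.sum(),b,cv2.boxPoints(b).round(0).tolist(),np.percentile(q[:,2],[50,90,98]))
jog([566.4,-9.4,120],-28.7)
```

```text
157 ((562.5468139648438, -16.96321678161621), (40.228111267089844, 25.161128997802734), 58.438072204589844) [[541.0, -28.0], [563.0, -41.0], [584.0, -6.0], [562.0, 7.0]] [81.12733508 83.75721357 85.34363705]
pos [ 511.1 -127.3  197.8] yaw -38.2 t 21.6 j7 -0.54 shift [ 0.4227 -0.0984  0.2595] turn deg -9.5 frac -0.3177 w 87.0 F [-0.6  0.2 -0.2]
```

jog_arm:
  targets:
    - [[1, 0.1, -0.03, 0, -0.3], [0.7, 0.25, -0.06, 0, -0.3], [0.5, 0.4, -0.1, 0.1, -0.31], [0.4, 0.423, -0.098, 0.25, -0.31], [0.4, 0.423, -0.098, 0.26, -0.31], [0.4, 0.423, -0.098, 0.26, -0.31]]

```text
time: 22.35
position: [566.1, -9.8, 121.0]
ee_rot: [0.86, 0.51, 0.0, 0.0]
contact_force: [-0.6, -0.0, 1.6]
grip_width: 61.3
```

Run:
```python
from h import *
jog([566.6,-9.3,48],-28.9)
```

```text
pos [566.1  -9.8 121. ] yaw -28.7 t 22.35 j7 -0.66 shift [0.0023 0.0005 0.2432] turn deg 0.2 frac 0.0057 w 61.3 F [-0.6 -0.   1.6]
```

jog_arm:
  targets:
    - [[0.2, 0.002, 0, 0.1, 0], [0.2, 0.002, 0, 0.18, 0], [0.2, 0.002, 0, 0.22, 0], [0.2, 0.002, 0, 0.235, 0], [0.2, 0.002, 0, 0.243, 0], [0.2, 0.002, 0, 0.243, 0]]

```text
time: 23.1
position: [566.6, -8.4, 47.6]
ee_rot: [0.86, 0.511, 0.0, 0.0]
contact_force: [-0.5, 1.3, -0.4]
grip_width: 52.4
```

Run:
```python
from h import *
jog([566.6,-9.3,48],-28.9)
```

```text
pos [566.6  -8.4  47.6] yaw -28.6 t 23.1 j7 -0.69 shift [-0.0025  0.0014 -0.0012] turn deg 0.3 frac 0.011 w 52.4 F [-0.5  1.3 -0.4]
```

No contact, so I'll close on the vial and lift it.

jog_arm:
  targets:
    - [[-0.2, -0.002, 0.001, 0, 0], [-1, -0.002, 0.001, 0, 0], [-1, -0.002, 0.001, 0, 0], [-1, -0.002, 0.001, 0, 0], [-1, -0.002, 0.001, 0, 0]]

```text
time: 23.72
position: [566.9, -9.3, 47.4]
ee_rot: [0.86, 0.511, 0.001, 0.0]
contact_force: [3.3, -1.3, 1.0]
grip_width: 25.2
```

jog_arm:
  targets:
    - [[-1, 0, 0, -0.05, 0], [-1, 0, 0, -0.15, 0], [-1, 0, 0, -0.3, 0], [-1, 0, 0, -0.45, 0], [-1, 0, 0, -0.5, 0], [-1, 0, 0, -0.5, 0]]

```text
time: 24.48
position: [566.2, -8.9, 197.8]
ee_rot: [0.86, 0.511, 0.0, 0.0]
contact_force: [-0.5, 0.5, -1.4]
grip_width: 25.3
```

Run:
```python
from h import *
jog([500,-180,200],1)
p,d=r.grab_frame('side'); cv2.imwrite('pics/v.png',cv2.resize(p[150:290,270:430,::-1],None,fx=4,fy=4,interpolation=cv2.INTER_CUBIC))
```

```text
pos [566.2  -8.9 197.8] yaw -28.5 t 24.48 j7 -0.63 shift [-0.6065  0.0788 -0.0076] turn deg -29.5 frac -0.9849 w 25.3 F [-0.5  0.5 -1.4]
```

View pics/v.png

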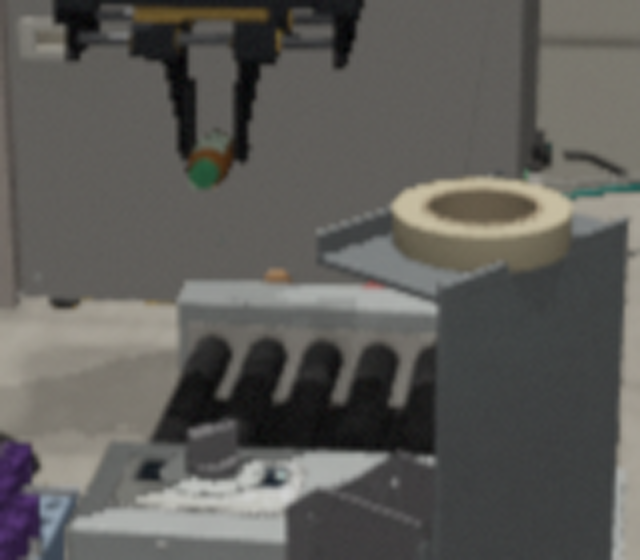

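The vial is held level between the fingertips, with its green cap at (205,172). I'll carry it to the stand.

jog_arm:
  targets:
    - [[-1, -0.12, 0.016, 0, -0.2], [-1, -0.25, 0.03, 0, -0.4], [-1, -0.38, 0.05, 0, -0.6], [-1, -0.5, 0.07, 0, -0.8], [-1, -0.6, 0.08, 0, -1], [-1, -0.6, 0.08, 0, -1]]

```text
time: 25.28
position: [498.9, -181.0, 194.8]
ee_rot: [0.699, 0.715, -0.001, -0.002]
contact_force: [0.2, 0.1, 0.2]
grip_width: 25.0
```

Run:
```python
from h import *
t=O+(-175+75)*px-1.5*py; print(t); jog([*t,170],22.4)
```

```text
[ 485.66656947 -304.5482124 ]
pos [ 498.9 -181.   194.8] yaw 1.2 t 25.27 j7 0.25 shift [-0.4108 -0.0526  0.0827] turn deg -21.2 frac -0.7053 w 25.0 F [0.2 0.1 0.2]
```

jog_arm:
  targets:
    - [[-1, -0.1, -0.013, 0, -0.25], [-1, -0.2, -0.026, 0.02, -0.5], [-1, -0.3, -0.04, 0.05, -0.7], [-1, -0.41, -0.053, 0.08, -0.7], [-1, -0.41, -0.053, 0.08, -0.7], [-1, -0.41, -0.053, 0.08, -0.7]]

```text
time: 26.02
position: [488.5, -300.3, 171.9]
ee_rot: [0.556, 0.831, 0.0, -0.001]
contact_force: [0.2, 0.0, -1.0]
grip_width: 25.4
```

Run:
```python
from h import *
t=O+(-113+75)*px-1.5*py; print(t); jog([*t,168],22.4); jog([*t,152],22.4)
```

```text
[ 509.19285136 -361.91121494]
pos [ 488.5 -300.3  171.9] yaw 22.5 t 26.02 j7 0.81 shift [-0.2162 -0.0149  0.0126] turn deg 0.1 frac 0.0026 w 25.4 F [ 0.2  0.  -1. ]
pos [ 488.5 -300.3  171.9] yaw 22.5 t 26.02 j7 0.81 shift [-0.2163 -0.0149  0.066 ] turn deg 0.1 frac 0.0026 w 25.4 F [ 0.2  0.  -1. ]
```

jog_arm:
  targets:
    - [[-1, 0, -0.015, 0.06, 0], [-1, -0.05, -0.015, 0.06, 0], [-1, -0.1, -0.015, 0.06, 0], [-1, -0.14, -0.015, 0.06, 0], [-1, -0.18, -0.015, 0.06, 0], [-1, -0.18, -0.015, 0.06, 0]]

```text
time: 26.78
position: [504.9, -354.7, 154.8]
ee_rot: [0.556, 0.831, 0.0, -0.0]
contact_force: [0.3, -0.4, -1.7]
grip_width: 25.1
```

Run:
```python
from h import *
t=O+(-114+75)*px-1.5*py; jog([*t,152],22.4); print(topanel(r.observe()['position']))
```

```text
pos [ 504.9 -354.7  154.8] yaw 22.4 t 26.77 j7 0.86 shift [-0.0244  0.004   0.0093] turn deg -0.0 frac -0.0009 w 25.1 F [ 0.3 -0.4 -1.7]
[-121.32346017   -2.71963375  154.79996489]
```

jog_arm:
  targets:
    - [[-1, -0.012, 0.004, 0.005, 0], [-1, -0.024, 0.004, 0.009, 0], [-1, -0.024, 0.004, 0.009, 0], [-1, -0.024, 0.004, 0.009, 0]]

```text
time: 27.28
position: [508.6, -359.7, 152.3]
ee_rot: [0.556, 0.831, 0.0, -0.0]
contact_force: [0.1, -0.1, -0.9]
grip_width: 25.0
```

Run:
```python
from h import *
t=O+(-114+75)*px-1.5*py; jog([*t,151],22.4); print(topanel(r.observe()['position']))
```

```text
pos [ 508.6 -359.7  152.3] yaw 22.4 t 27.27 j7 0.86 shift [-0.0043 -0.0011  0.0043] turn deg 0.0 frac 0.0016 w 25.0 F [ 0.1 -0.1 -0.9]
[-115.28616251   -1.16487742  152.28796381]
```

jog_arm:
  targets:
    - [[-1, -0.004, 0, 0.008, 0], [-1, -0.004, 0, 0.01, 0], [-0.1, -0.004, 0, 0.01, 0], [-0.1, -0.004, 0, 0.01, 0], [-0.1, -0.004, 0, 0.01, 0], [-0.1, -0.004, 0, 0.0, 0], [-0.1, 0.05, 0, 0, 0], [-0.1, 0.15, 0, 0, 0], [-0.1, 0.3, 0, 0, 0], [0.2, 0.45, 0, -0.1, 0], [0.5, 0.6, 0, -0.2, 0], [0.5, 0.7, 0, -0.2, 0], [0.5, 0.7, 0, -0.2, 0]]

```text
time: 28.9
position: [427.9, -163.2, 212.9]
ee_rot: [0.555, 0.832, -0.0, 0.001]
contact_force: [0.4, -1.2, 0.3]
grip_width: 63.9
```

Run:
```python
from h import *
D=[]
for _ in range(3): p,d=r.grab_frame('top'); D.append(d)
P=cloud('top',np.median(D,0)); Q=topanel(P)
for x in range(-140,-40,10):
    k=(Q[...,0]>x)&(Q[...,0]<x+10)&(abs(Q[...,1])<40)&(P[...,2]>60)&(P[...,2]<200); 
    if k.sum(): print(x,k.sum(),'z',np.percentile(Q[k][:,2],[5,30,50,80,97]).round(0),'y',np.percentile(Q[k][:,1],[2,98]).round(0))
v,u=np.mgrid[0:480,0:640]
m=(u>=345)&(u<375)&(v>=245)&(v<275)&(P[...,2]>113)&(P[...,2]<135); q=P[m]
if len(q)>20: print('knob',cv2.minAreaRect(q[:,:2].astype(np.float32)))
cv2.imwrite('pics/end.png',cv2.resize(p[150:310,335:535,::-1],None,fx=4,fy=3.75,interpolation=cv2.INTER_CUBIC))
jog([500,-200,200])
```

```text
-140 91 z [123. 131. 137. 145. 148.] y [-29.  27.]
-130 88 z [117. 140. 143. 147. 154.] y [-31.  28.]
-120 130 z [116. 119. 137. 144. 161.] y [-31.  27.]
-110 127 z [117. 119. 139. 145. 167.] y [-31.  27.]
-100 127 z [117. 120. 139. 145. 166.] y [-31.  27.]
-90 119 z [117. 120. 138. 145. 167.] y [-31.  28.]
-80 124 z [118. 120. 132. 142. 167.] y [-31.  28.]
-70 103 z [117. 119. 121. 141. 168.] y [-31.  28.]
-60 129 z [118. 120. 121. 134. 168.] y [-31.  28.]
-50 129 z [118. 120. 121. 133. 168.] y [-31.  28.]
pos [ 428.2 -166.1  212.1] yaw 22.4 t 29.05 j7 0.69 shift [-0.1956  0.1781  0.0402] turn deg None frac None w 65.1 F [-0.2 -0.5 -0.6]
```

View pics/end.png

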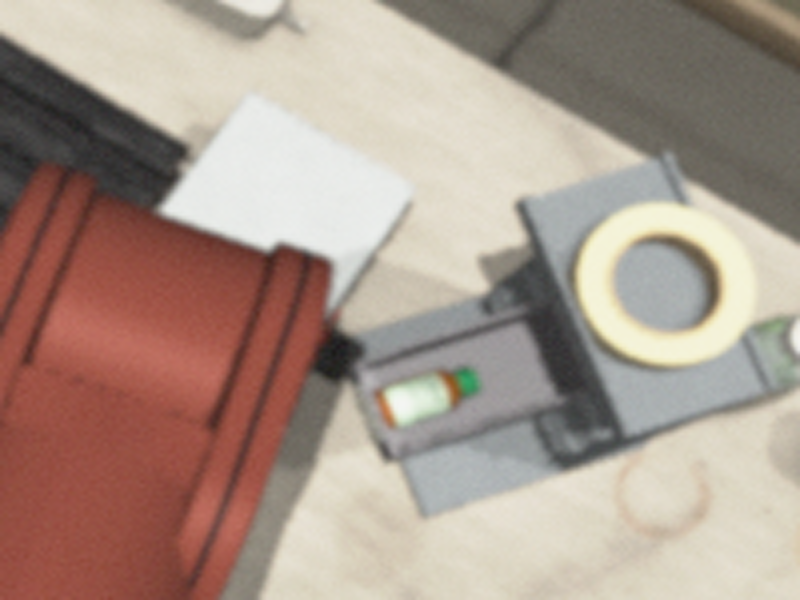

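jog_arm:
  targets:
    - [[0.5, 0, 0, -0.05, 0], [0.5, 0, 0, -0.05, 0], [0.5, 0, 0, -0.05, 0], [0.5, 0, 0, -0.05, 0], [0.5, 0, 0, -0.05, 0], [0.5, 0, 0, -0.05, 0]]

```text
time: 29.8
position: [428.4, -165.7, 227.2]
ee_rot: [0.556, 0.831, -0.0, -0.0]
contact_force: [-0.0, -0.2, 0.3]
grip_width: 65.4
```

```bash
python3 -c "
from station import r
print(r.finish_job())"
```

```text
the job is handed in; nothing more can be done
None
```

I did all three steps in order and handed the job in at about 30 s of the 72 s. `finish_job()` returned no verdict, so the results below are my own last checks.

- **Knob:** I turned it about 54° anticlockwise. A picture after release showed the pointer on the long mark, with the bar at 13° by depth against 12–15° estimated for the mark. The arm hid the knob from the top camera in the last check, so I did not confirm it again at the end.
- **Bin:** It hangs by its lip on the top louvre. A backward pull before release met about 9 N, so the lip was hooked. The last depth check put it about 1.5 mm from the louvre's middle; its tilt was 0.05 rad before the vial went in, and the floor readings had not changed by the end.
- **Vial:** It was dropped about 40 mm and lies flat in the bin, cap towards the panel. Its middle is about 16 mm above the bin's underside and 25 mm forward of the bin's centre.
- **Stapler, stamp and timer:** I kept the arm clear of them but did not measure their positions at the end.

**What disagreed:**
- **Fingertips:** They end about 19 mm above the reported TCP, not at it. My first grip on the knob therefore closed on air above the bar, without moving it. I allowed for the offset after that.
- **Hand tilt:** The moves can't tilt the hand, so the 25° lean under the shelf was not possible. I held the bin and the vial near their front ends with the hand vertical, and felt no contact with the shelf.

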